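# Hold the spring clamp open over the upside-down hub

## Task

One of the three brass hubs clamped in the marking jig has gone in upside down, with its wide flange on top. Press down the thumb pad of the spring clamp on that hub until the clamp's rubber foot stands about 10 mm clear of the hub, without running the lever down onto its bumper, and finish holding it there, still pressing, so that I can take the hub out and turn it over. Keep the other two clamps shut, and do not shift the hubs or the things lying about.

Things in the scene. Friction and masses are not known exactly. Their poses are not given: they have to be found in the camera images.
- station_left: the left (+y) one of three identical jig stations bolted side by side on the slotted aluminium plate, about 150 mm apart: a grey base 230 x 96 x 10 mm with a round seat at its far (+x) end, a forked bracket in the middle and a spring clamp whose ribbed thumb pad is at its near (-x) end. Origin under the seat-to-pad line on the base's underside; station x runs from the thumb pad to the seat, y across the base, z up. Named for its place on the plate, which never changes
- seat_left (a point): centre of the top of the left (+y) station's seat (disc of 60 mm diameter, 20 mm above the base's underside), on which its hub stands between three steel pins 6 mm thick and 18 mm tall; 52 mm in station +x from the station's origin
- pad_left (a point): centre of the top of the ribbed black thumb pad on the left (+y) clamp's lever (pad 36 mm along station x, 40 mm across, about 97 mm above the work surface when the clamp is shut; moves with the lever). Pressed straight down; nothing else is near it or higher than it on that side of the pivot. It lies 115 mm in station -x from the station's origin and 85 mm from the lever's pivot, which is 11 mm lower than the pad's top
- lever_left (a joint): angle of the left (+y) clamp's lever in rad: about 0 with the rubber foot resting on the hub, growing as the thumb pad is pressed down and the foot rises, 0.30 on the rubber bumper under the pad. The foot is 68 mm beyond the pivot: 0.147 rad lifts it 10 mm and lowers the pad about 12.5 mm (0.30 rad: 20 mm and 25 mm). A torsion spring always closes it: about 6 N on the pad starts it moving, about 10 N holds it half-way, 13 N at the bumper
- station_mid: the middle one of three identical jig stations bolted side by side on the slotted aluminium plate, about 150 mm apart: a grey base 230 x 96 x 10 mm with a round seat at its far (+x) end, a forked bracket in the middle and a spring clamp whose ribbed thumb pad is at its near (-x) end. Origin under the seat-to-pad line on the base's underside; station x runs from the thumb pad to the seat, y across the base, z up. Named for its place on the plate, which never changes
- seat_mid (a point): centre of the top of the middle station's seat (disc of 60 mm diameter, 20 mm above the base's underside), on which its hub stands between three steel pins 6 mm thick and 18 mm tall; 52 mm in station +x from the station's origin
- pad_mid (a point): centre of the top of the ribbed black thumb pad on the middle clamp's lever (pad 36 mm along station x, 40 mm across, about 97 mm above the work surface when the clamp is shut; moves with the lever). Pressed straight down; nothing else is near it or higher than it on that side of the pivot. It lies 115 mm in station -x from the station's origin and 85 mm from the lever's pivot, which is 11 mm lower than the pad's top
- lever_mid (a joint): angle of the middle clamp's lever in rad: about 0 with the rubber foot resting on the hub, growing as the thumb pad is pressed down and the foot rises, 0.30 on the rubber bumper under the pad. The foot is 68 mm beyond the pivot: 0.147 rad lifts it 10 mm and lowers the pad about 12.5 mm (0.30 rad: 20 mm and 25 mm). A torsion spring always closes it: about 6 N on the pad starts it moving, about 10 N holds it half-way, 13 N at the bumper
- station_right: the right (-y) one of three identical jig stations bolted side by side on the slotted aluminium plate, about 150 mm apart: a grey base 230 x 96 x 10 mm with a round seat at its far (+x) end, a forked bracket in the middle and a spring clamp whose ribbed thumb pad is at its near (-x) end. Origin under the seat-to-pad line on the base's underside; station x runs from the thumb pad to the seat, y across the base, z up. Named for its place on the plate, which never changes
- seat_right (a point): centre of the top of the right (-y) station's seat (disc of 60 mm diameter, 20 mm above the base's underside), on which its hub stands between three steel pins 6 mm thick and 18 mm tall; 52 mm in station +x from the station's origin
- pad_right (a point): centre of the top of the ribbed black thumb pad on the right (-y) clamp's lever (pad 36 mm along station x, 40 mm across, about 97 mm above the work surface when the clamp is shut; moves with the lever). Pressed straight down; nothing else is near it or higher than it on that side of the pivot. It lies 115 mm in station -x from the station's origin and 85 mm from the lever's pivot, which is 11 mm lower than the pad's top
- lever_right (a joint): angle of the right (-y) clamp's lever in rad: about 0 with the rubber foot resting on the hub, growing as the thumb pad is pressed down and the foot rises, 0.30 on the rubber bumper under the pad. The foot is 68 mm beyond the pivot: 0.147 rad lifts it 10 mm and lowers the pad about 12.5 mm (0.30 rad: 20 mm and 25 mm). A torsion spring always closes it: about 6 N on the pad starts it moving, about 10 N holds it half-way, 13 N at the bumper
- hub_1_flange (a point): centre of the flat outer face of the flange of one of three equal brass hubs (a flange of 76 mm diameter, 10 mm thick, with a boss of 40 mm diameter standing 20 mm out of its middle, 16 mm bore, 30 mm high over all, about 0.5 kg). Each stands in some station, which one varies. The right way up the flange lies on the seat with the boss on top; upside down the flange is on top, its face 30 mm above the seat
- hub_1_boss (a point): centre of the free end face of the same hub's boss, 30 mm along the axis from its flange face
- hub_2_flange (a point): centre of the flat outer face of the flange of one of three equal brass hubs (a flange of 76 mm diameter, 10 mm thick, with a boss of 40 mm diameter standing 20 mm out of its middle, 16 mm bore, 30 mm high over all, about 0.5 kg). Each stands in some station, which one varies. The right way up the flange lies on the seat with the boss on top; upside down the flange is on top, its face 30 mm above the seat
- hub_2_boss (a point): centre of the free end face of the same hub's boss, 30 mm along the axis from its flange face
- hub_3_flange (a point): centre of the flat outer face of the flange of one of three equal brass hubs (a flange of 76 mm diameter, 10 mm thick, with a boss of 40 mm diameter standing 20 mm out of its middle, 16 mm bore, 30 mm high over all, about 0.5 kg). Each stands in some station, which one varies. The right way up the flange lies on the seat with the boss on top; upside down the flange is on top, its face 30 mm above the seat
- hub_3_boss (a point): centre of the free end face of the same hub's boss, 30 mm along the axis from its flange face
- step_block: bystander: stepped steel gauge block 40 x 30 x 30 mm standing on the plate beyond the stations; origin under its centre
- spanner: bystander: steel spanner about 170 mm long lying on the bench to the right of the plate; origin at the middle of its length
- cleaner: bystander: white plastic bottle with a black cap, 60 mm diameter, 160 mm tall, on the bench to the left of the plate; origin under its centre
- nut_tray: bystander: small open grey tray 130 x 100 x 35 mm holding T-nuts, on the bench to the right of the plate; origin under its centre
Mind the look-alikes: they are no part of the job. What is shaped like the part that bears hub_1_flange but purple or turquoise is not meant.

How it is judged (in metres and radians):
At the end, for the whole second after the job is handed in: The robot holds the lever of the clamp on the upside-down hub (boss end on its seat) between 0.09 and 0.21 rad, pressing with over 4 N, so that its foot is 6 to 14 mm clear of the hub; the other two levers are below 0.03 rad (shut) and no hub has moved over 6 mm (((distance between any of hub_1_boss, hub_2_boss, hub_3_boss and seat_left below 0.012 m and value of joint lever_left between 0.09 and 0.21 rad and contact force between any of the fingers, the arm and station_left above 4 N and value of joint each of lever_mid, lever_right below 0.03 rad) or (distance between any of hub_1_boss, hub_2_boss, hub_3_boss and seat_mid below 0.012 m and value of joint lever_mid between 0.09 and 0.21 rad and contact force between any of the fingers, the arm and station_mid above 4 N and value of joint each of lever_left, lever_right below 0.03 rad) or (distance between any of hub_1_boss, hub_2_boss, hub_3_boss and seat_right below 0.012 m and value of joint lever_right between 0.09 and 0.21 rad and contact force between any of the fingers, the arm and station_right above 4 N and value of joint each of lever_left, lever_mid below 0.03 rad)) and distance of each of hub_1_flange, hub_2_flange, hub_3_flange from where it was at the start of the episode below 0.006 m); the arm keeps its last pose, push and grip.
It fails at once if a clamp on a hub that is the right way up is opened (lever past 0.05 rad) ((value of joint lever_left above 0.05 rad and not (distance between any of hub_1_boss, hub_2_boss, hub_3_boss and seat_left below 0.012 m)) or (value of joint lever_mid above 0.05 rad and not (distance between any of hub_1_boss, hub_2_boss, hub_3_boss and seat_mid below 0.012 m)) or (value of joint lever_right above 0.05 rad and not (distance between any of hub_1_boss, hub_2_boss, hub_3_boss and seat_right below 0.012 m))).
It fails at once if a lever is run down onto its bumper (past 0.28 rad) (value of joint any of lever_left, lever_mid, lever_right above 0.28 rad).
It fails at once if a hub is shifted by more than 10 mm (distance of any of hub_1_flange, hub_2_flange, hub_3_flange from where it was at the start of the episode above 0.01 m).
It fails at once if a bystander is shifted by more than 20 mm (distance of any of step_block, spanner, cleaner, nut_tray from where it was at the start of the episode above 0.02 m).
It also fails if it takes over 35 s, if anything falls off the work surface, if the arm or the gripper's body presses on something with over 40 N, if the wrist force passes 120 N, or if a joint passes its speed limit or range.

## Robot

A 6-joint arm with a two-finger parallel gripper is mounted at the origin on the work surface. World frame = base frame: x ahead of the robot, y to its left, z up, the work surface at z = 0. Lengths are in m, angles in degrees, forces in N, time in s.
With the tool pointing down it reaches from about 0.325 to 0.9 m from the base axis. Payload 3.5 kg.
Tool frame: the origin (TCP) lies at the very end of the fingers, on their centre line; the grasp point (between the pads) lies env.grasp_offset behind it (env.grasp_offset is the distance from the TCP to the grasp point, in m); y points along the fingers, z is the direction in which the jaws open and shut, and the axes are right-handed (so a half turn about y gives the same grasp; the last joint's range is limited). The gripper opens to 85 mm and grips with 20 to 120 N. Pads are 22 mm wide; open, the fingers measure 114 mm over their backs; the gripper's body (76 mm by 85 mm) begins 54 mm behind the grasp point. The pads swing forward as they close: fully open they stand 13 mm farther back than shut.
Start: joints at [62.028, 15.837, -1.513, 72.651, 0, 84.076], TCP at [0.235, 0.579, 0.231] pointing down, gripper open.
Joint ranges: [-178.77, 178.77], [-48.84, 107.48], [-61.69, 71.31], [-111.58, 123.2], [-90, 87.43], [-180, 180]. Speed limits (degrees/s): [147.25, 147.25, 180, 180, 180, 180].

## Interface

Orientations are given as a 3x3 rotation matrix whose columns are the frame's x, y, z axes.
In Python, from bench import env gives the robot as it stands.
- The arm moves only by the tool move_arm, never from a script. Its arguments are lists of equal length, an entry for each row: "dp": the shift along the tool's x, y, z in mm, a list of three; "roll": the turn about the tool's y in degrees. In form: {"dp": [[tx, ty, tz], ...], "roll": [roll, ...]}. A call has 1 to 12 rows; each row is the pose to reach, as a shift and turn from the pose measured when the call began, along the tool's axes at that moment; what a row does not reach only later rows make up. A row lasts 1/10 s, in which the tool goes at most 50 mm and 8.59 degrees, less where a joint would pass 70% of its speed; a pose out of reach is approached as far as the arm can. A call with a gripper value outside its range is refused whole. "grip" is the finger opening in mm, from 0 to 85.4, set as the call begins (left out, the last holds). The fingers move at their own pace and stop on an object; "newtons" is the grip in N (left out, the last holds). Time passes only in rows, so rows that repeat a pose let the fingers close. It gives the time, the measured TCP pose, the force and the opening at its end, in the units of the state.
- env.sense(): the state, without advancing time (a new reading comes with each control period).
- env.get_image(name): name is "scene" or "top" or "wrist"; returns the picture (384x512x3 uint8, red, green, blue); there is no depth.
- env.get_calibration(name): a dict with "vfov" (degrees; the focal length in pixels is half the picture's height over the tangent of half this angle, whatever the lens; pixels are square), "cx", "cy" (the principal point, pixels), "T" (4x4, takes a point from camera to world coordinates); the wrist camera has in their place "hand_eye" (4x4, takes a point from camera to tool coordinates, whose origin is the TCP and whose axes are the tool frame's). Camera axes: x right, y up, looking along -z (the intrinsics and any distortion apply to the point x, -y, -z); pixel columns grow to the right and rows downward; lengths in m; the calibration is good to about 2 mm. A picture is of the moment at which its call begins: read the wrist's pose just before it. get_calibration takes no time and is no camera call.
- env.finish_job(): hands the job in, once; it reports no verdict.
Trained networks look in the newest picture that a camera, given by its name, has taken for a name from the list of things; names that differ only in an ending like _2 or _b are one class to them, and where a whole thing is asked for, a point or a joint stands for the part that bears it (a point fixed in the world has none). Each returns a list of dicts, best first, with "confidence" (0 to 1); they miss things now and then, are a little off and sometimes report something else, mostly with a low value. They report only what shows in the picture. A call takes as long as a camera call. They do not tell look-alikes from the thing itself.
- env.look_for(camera, label): "pixel" ([row, column] in pixels, amid what is visible of it).
- env.masks_of(camera, label): "region" (384x512 bool, what is visible of it) and "pixel" ([row, column] in pixels, amid what is visible of it).
- env.tip_of(camera, label): "pixel" ([row, column] in pixels: a listed point, or the origin of a listed thing).
The state is a dict: "t": time; "joint_positions": joint angles; "qvel": joint speeds; "effort": joint torques, N m; "position": TCP position; "orientation": TCP orientation; "force": force on the tool from outside, world axes, zero at the start; "moment": the same for the moment, N m; "width": finger opening in m.
Only numpy, scipy, OpenCV 4.12 (cv2) and the standard library are available. Lean on these libraries where they do the work, as an engineer would, in place of code of your own. Each camera call takes 0.05 s, during which the arm holds its last target. There are 200 camera calls.

## Working session

There is one attempt and no reset: what is moved stays moved. The work goes in short steps, Python scripts to look and compute and a tool call to move; the robot and the scene stay as the last step left them, time stands still between calls to the robot, and variables do not carry over. Pictures are saved under pics/ and viewed, about 8 in all and at most 12, crops included, and the job is handed in when it is done.

Besides the shell and the picture viewer there is one more tool, called after "Call:" by a JSON object that holds its "fn" and its "kwargs", one argument or row to a line. move_arm: Moves the arm, as the interface text tells. Its arguments: {"type":"object","properties":{"dp":{"type":"array","items":{"type":"array","items":{"type":"number"}}},"roll":{"type":"array","items":{"type":"number"}},"grip":{"type":"number"},"newtons":{"type":"number"}},"required":["dp","roll"]}

```bash
mkdir -p pics; cat > h.py <<'E'
from bench import env
import numpy as np, cv2
def ray(cam,px,state=None):
    c=env.get_calibration(cam); f=192/np.tan(np.radians(c["vfov"])/2)
    if cam=="wrist":
        T=np.eye(4);T[:3,:3]=state["orientation"];T[:3,3]=state["position"];T=T@np.array(c["hand_eye"])
    else: T=np.array(c["T"])
    cx=c.get("cx",256);cy=c.get("cy",192)
    d=np.array([(px[1]-cx)/f,-(px[0]-cy)/f,-1.0])
    return T[:3,3],T[:3,:3]@d
def atz(cam,px,z,state=None):
    o,d=ray(cam,px,state); return o+d*(z-o[2])/d[2]
E
python3 - <<'E'
from h import *
s=env.sense();print({k:np.round(v,3).tolist() for k,v in s.items()})
for n in("scene","top"):
    im=env.get_image(n);cv2.imwrite(f"pics/{n}0.png",cv2.resize(im[:,:,::-1],(800,600),interpolation=cv2.INTER_CUBIC))
    c=env.get_calibration(n);print(n,{k:np.round(v,3).tolist() if not isinstance(v,str) else v for k,v in c.items()})
    for l in("pad_left","pad_mid","pad_right"):
        for r in env.tip_of(n,l)[:3]:print(l,np.round(r["pixel"],1),round(r["confidence"],2),np.round(atz(n,r["pixel"],.097),3))
    for l in("hub_1_boss","hub_1_flange"):
        for r in env.tip_of(n,l)[:5]:print(l,np.round(r["pixel"],1),round(r["confidence"],2))
c=env.get_calibration("wrist");print({k:np.round(v,3).tolist() if not isinstance(v,str) else v for k,v in c.items()})
E
```

```text
{'t': 0.0, 'joint_positions': [62.03, 15.878, -1.601, 72.651, -0.0, 84.075], 'qvel': [0.06, -0.09, 0.05, -0.025, 0.087, -0.035], 'effort': [0.001, -44.551, 29.52, 0.016, -0.0, -0.0], 'position': [0.234, 0.579, 0.23], 'orientation': [[0.927, -0.001, 0.375], [-0.375, -0.002, 0.927], [-0.0, -1.0, -0.002]], 'force': [-1.008, 0.712, -0.027], 'moment': [-0.032, -0.008, -0.044], 'width': 0.085}
scene {'vfov': 45.014, 'cx': 262.264, 'cy': 190.899, 'T': [[-0.621, -0.627, 0.47, 1.234], [0.784, -0.487, 0.386, 0.5], [-0.013, 0.609, 0.793, 1.127], [0.0, 0.0, 0.0, 1.0]]}
pad_left [180.3 340.7] 0.75 [0.457 0.151 0.097]
pad_left [186.  220.9] 0.36 [ 0.681 -0.105  0.097]
pad_mid [164.5 300. ] 0.77 [0.479 0.025 0.097]
pad_right [143.6 254.9] 0.98 [ 0.495 -0.132  0.097]
pad_right [228.9 322.9] 0.47 [0.624 0.202 0.097]
hub_1_boss [207.3 271.5] 0.94
hub_1_boss [197.9 146.9] 0.68
hub_1_boss [186.7 222.8] 0.67
hub_1_boss [216.8 270.9] 0.63
hub_1_boss [161.3 182.8] 0.62
hub_1_flange [166.9 186.5] 0.85
hub_1_flange [202.8 148.6] 0.83
hub_1_flange [230.  312.4] 0.71
hub_1_flange [217.3 269.9] 0.59
hub_1_flange [209.  270.5] 0.21
top {'vfov': 47.592, 'cx': 255.006, 'cy': 193.2, 'T': [[-0.019, 0.992, -0.128, 0.482], [-1.0, -0.02, -0.007, -0.02], [-0.01, 0.127, 0.992, 1.334], [0.0, 0.0, 0.0, 1.0]]}
pad_left [256.8 196. ] 0.74 [0.464 0.159 0.097]
pad_mid [249.7 241.5] 0.83 [0.482 0.03  0.097]
pad_right [249.  296.6] 0.78 [ 0.481 -0.125  0.097]
hub_1_boss [194.9 238.1] 0.95
hub_1_boss [141.1 341.4] 0.66
hub_1_boss [193.  349.5] 0.65
hub_1_flange [142.6 343.9] 0.88
hub_1_flange [251.4 242. ] 0.75
hub_1_flange [195.6 240.9] 0.71
hub_1_flange [193.3 342.7] 0.65
{'vfov': 59.812, 'cx': 252.055, 'cy': 191.544, 'hand_eye': [[0.0, -0.955, -0.296, -0.076], [-0.0, 0.296, -0.955, -0.144], [1.0, 0.0, 0.0, -0.001], [0.0, 0.0, 0.0, 1.0]]}
```

View pics/scene0.png

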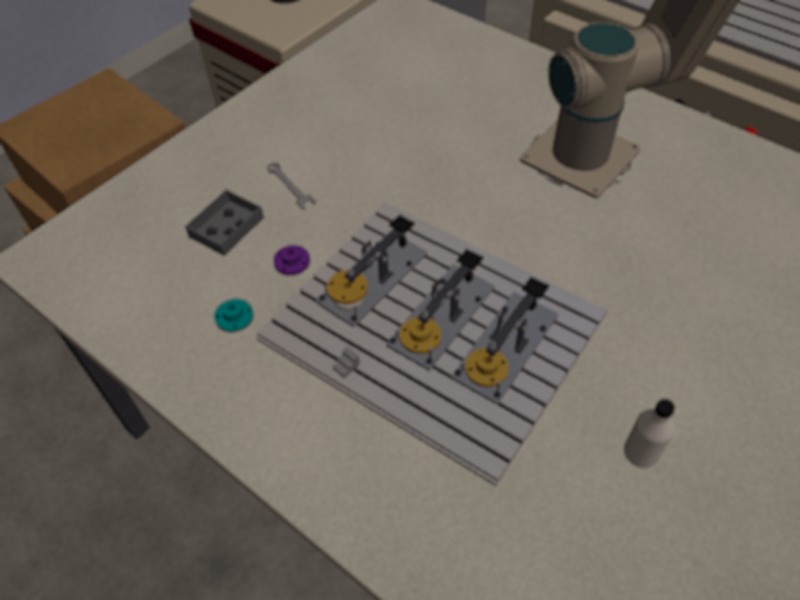

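View pics/top0.png

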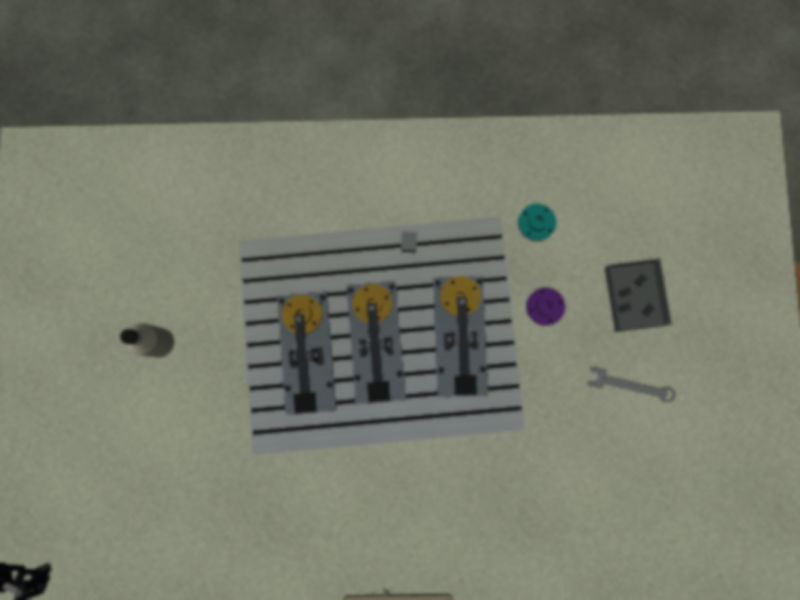

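The scene picture shows bosses on the left hub (487,368) and the middle hub (420,335). The right hub (347,287) looks flat on top with a pale gap below it, so it is probably the upside-down one. I'll move over there and check from close by.

Call:
{"fn": "move_arm", "kwargs": {
  "dp": [
    [217, -35, -289],
    [434, -70, -578],
    [434, -70, -578],
    [434, -70, -578],
    [434, -70, -578],
    [434, -70, -578],
    [434, -70, -578],
    [434, -70, -578],
    [434, -70, -578],
    [434, -70, -578],
    [434, -70, -578],
    [434, -70, -578]
  ],
  "roll": [-22, -22, -22, -22, -22, -22, -22, -22, -22, -22, -22, -22],
  "grip": 0
}}

```text
t: 1.8
position: [0.3879, 0.0, 0.2899]
orientation: [[1.0, 0.002, 0.001], [-0.001, -0.0, 1.0], [0.002, -1.0, -0.0]]
force: [1.6, -0.1, 0.6]
width: -0.0
```

Call:
{"fn": "move_arm", "kwargs": {
  "dp": [
    [0, -20, -50],
    [0, -20, -90],
    [0, -20, -90],
    [0, -20, -90]
  ],
  "roll": [0, 0, 0, 0]
}}

```text
t: 2.2
position: [0.3875, -0.0909, 0.31]
orientation: [[1.0, 0.002, 0.004], [-0.004, 0.0, 1.0], [0.002, -1.0, 0.0]]
force: [-0.6, 0.8, 0.7]
width: -0.0001
```

```bash
python3 - <<'E'
from h import *
s=env.sense();im=env.get_image("wrist");cv2.imwrite("pics/w1.png",cv2.resize(im[:,:,::-1],(800,600),interpolation=cv2.INTER_CUBIC))
print(s["position"])
for l in("pad_left","pad_mid","pad_right"):
    for r in env.tip_of("wrist",l)[:3]:print(l,np.round(r["pixel"],1),round(r["confidence"],2),np.round(atz("wrist",r["pixel"],.097,s),3))
for l in("hub_1_boss","hub_1_flange"):
    for r in env.tip_of("wrist",l)[:5]:print(l,np.round(r["pixel"],1),round(r["confidence"],2),*[np.round(atz("wrist",r["pixel"],z,s),3) for z in(.035,.065)])
E
```

```text
[ 0.38753316 -0.09087989  0.30995483]
pad_left [243.8 217.3] 0.41 [ 0.486 -0.133  0.097]
pad_mid [238.4 351.7] 0.96 [0.48  0.025 0.097]
pad_mid [285.3 338.4] 0.67 [0.543 0.014 0.097]
pad_right [244.1 216.7] 0.87 [ 0.487 -0.133  0.097]
hub_1_boss [317.  112.3] 0.61 [ 0.636 -0.3    0.035] [ 0.613 -0.285  0.065]
hub_1_flange [303.2 119.8] 0.81 [ 0.612 -0.286  0.035] [ 0.59  -0.272  0.065]
```

View pics/w1.png

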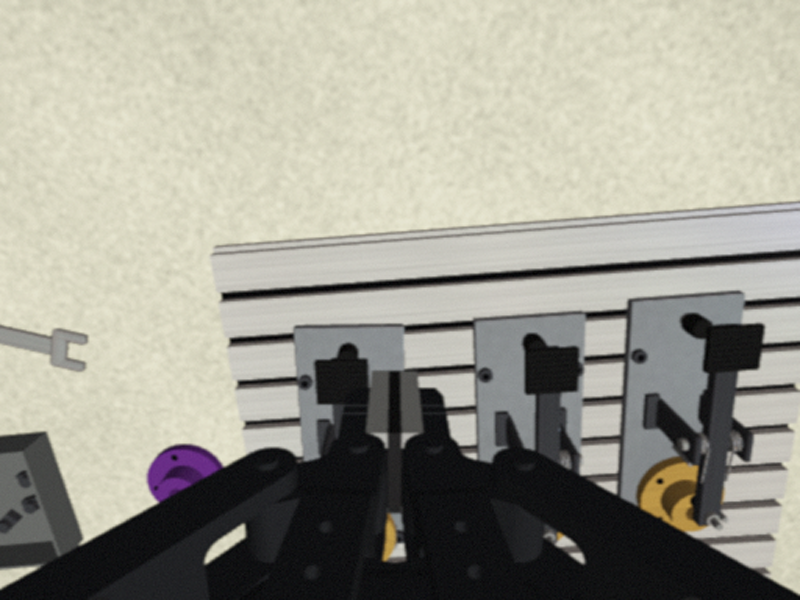

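The wrist view shows the right pad at (342,380) and the middle pad at (552,370), but the gripper hides the right hub. I'll move sideways so I can see it.

Call:
{"fn": "move_arm", "kwargs": {
  "dp": [
    [20, 0, -50],
    [40, 0, -100],
    [40, 0, -150],
    [40, 0, -200],
    [40, 0, -220],
    [40, 0, -220],
    [40, 0, -220]
  ],
  "roll": [0, 0, 0, 0, 0, 0, 0]
}}

```text
t: 3.2
position: [0.4282, -0.3079, 0.3093]
orientation: [[1.0, 0.001, -0.002], [0.002, 0.001, 1.0], [0.001, -1.0, 0.001]]
force: [0.3, 1.1, -0.2]
width: 0.0002
```

```bash
python3 - <<'E'
from h import *
s=env.sense();im=env.get_image("wrist");cv2.imwrite("pics/w2.png",cv2.resize(im[:,:,::-1],(800,600),interpolation=cv2.INTER_CUBIC))
print(s["position"])
for l in("pad_mid","pad_right"):
    for r in env.tip_of("wrist",l)[:3]:print(l,np.round(r["pixel"],1),round(r["confidence"],2),np.round(atz("wrist",r["pixel"],.097,s),3))
for l in("hub_1_boss","hub_1_flange"):
    for r in env.tip_of("wrist",l)[:5]:print(l,np.round(r["pixel"],1),round(r["confidence"],2),*[np.round(atz("wrist",r["pixel"],z,s),3) for z in(.035,.065)])
im=cv2.imread("pics/scene0.png")[230:410,300:540]; cv2.imwrite("pics/sc.png",cv2.resize(im,(800,600)))
E
```

```text
[ 0.42820864 -0.30788738  0.30925217]
pad_right [211.8 408.2] 0.75 [ 0.486 -0.13   0.097]
hub_1_boss [312.3 508.4] 0.56 [0.668 0.072 0.035] [0.645 0.045 0.065]
hub_1_flange [301.2 491.1] 0.62 [0.649 0.042 0.035] [0.628 0.017 0.065]
hub_1_flange [370.  263.5] 0.49 [ 0.775 -0.289  0.035] [ 0.745 -0.291  0.065]
```

View pics/w2.png

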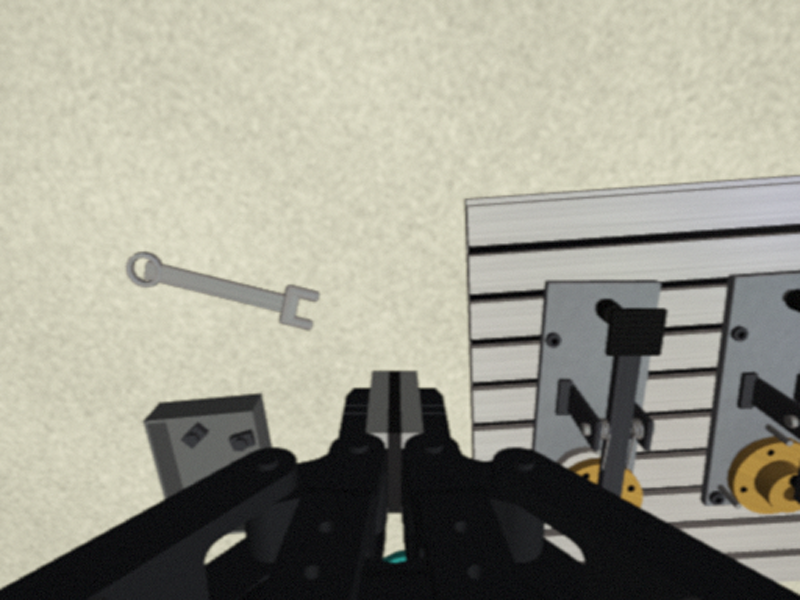

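View pics/sc.png

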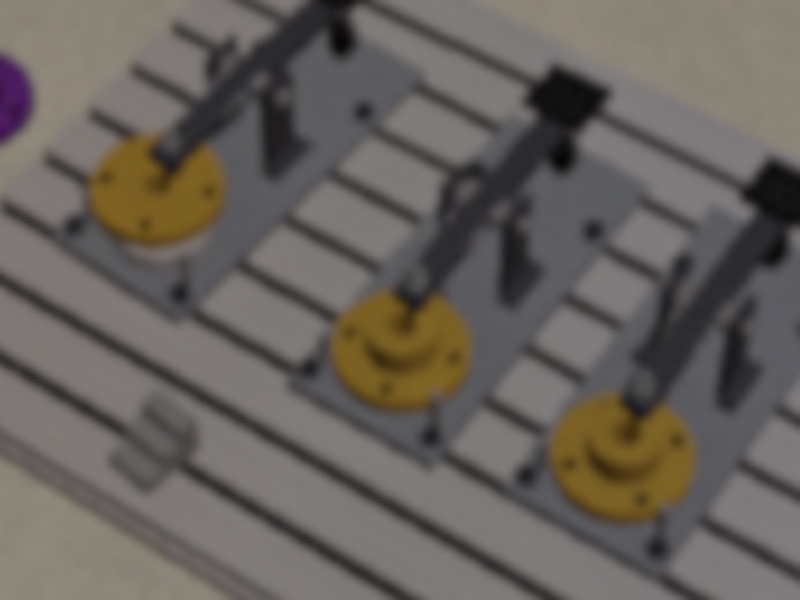

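The crop settles it. The right hub (155,190) is flat on top, with the flange above and the pale seat showing below. The middle and left hubs both show a boss. So the target is pad_right at about (0.486, -0.130, 0.097).

Call:
{"fn": "move_arm", "kwargs": {
  "dp": [
    [15, 0, 50],
    [30, 0, 100],
    [45, 20, 140],
    [58, 60, 178],
    [58, 110, 178],
    [58, 150, 178],
    [58, 170, 178],
    [58, 180, 178],
    [58, 185, 178],
    [58, 185, 178],
    [58, 185, 178]
  ],
  "roll": [0, 0, 0, 0, 0, 0, 0, 0, 0, 0, 0]
}}

```text
t: 4.55
position: [0.4872, -0.1296, 0.1268]
orientation: [[1.0, 0.005, -0.004], [0.004, -0.001, 1.0], [0.005, -1.0, -0.001]]
force: [-0.9, -0.4, 0.9]
width: -0.0
```

```bash
python3 - <<'E'
from h import *
s=env.sense();im=env.get_image("wrist");cv2.imwrite("pics/w3.png",cv2.resize(im[:,:,::-1],(800,600),interpolation=cv2.INTER_CUBIC))
print(s["position"],s["force"])
for r in env.tip_of("wrist","pad_right")[:3]:print(np.round(r["pixel"],1),round(r["confidence"],2),np.round(atz("wrist",r["pixel"],.097,s),3))
E
```

```text
[ 0.48724433 -0.12958649  0.1267575 ] [-0.94818628 -0.42624063  0.85614522]
```

View pics/w3.png

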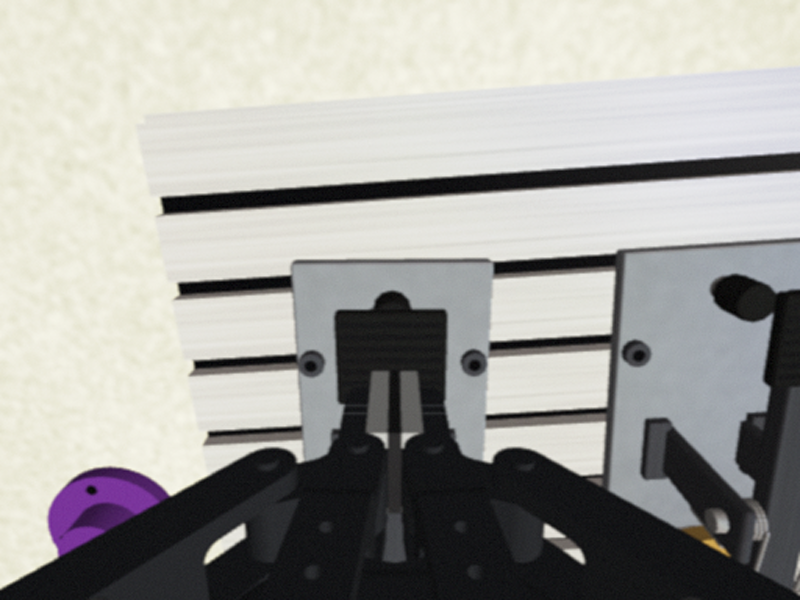

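The fingers (395,375) are centred across the pad (columns 336–447). I'll descend slowly now, watching the force.

Call:
{"fn": "move_arm", "kwargs": {
  "dp": [
    [0, 15, 0],
    [0, 22, 0],
    [0, 26, 0],
    [0, 28, 0],
    [0, 30, 0],
    [0, 32, 0],
    [0, 32, 0],
    [0, 32, 0]
  ],
  "roll": [0, 0, 0, 0, 0, 0, 0, 0]
}}

```text
t: 5.45
position: [0.4873, -0.1298, 0.0958]
orientation: [[1.0, 0.005, -0.003], [0.003, -0.001, 1.0], [0.005, -1.0, -0.001]]
force: [-3.1, 1.1, 7.2]
width: 0.0001
```

Call:
{"fn": "move_arm", "kwargs": {
  "dp": [
    [0, 2, 0],
    [0, 4, 0],
    [0, 6, 0],
    [0, 8, 0],
    [0, 8, 0],
    [0, 8, 0]
  ],
  "roll": [0, 0, 0, 0, 0, 0]
}}

```text
t: 6.05
position: [0.4868, -0.1298, 0.0889]
orientation: [[1.0, 0.004, -0.003], [0.003, -0.002, 1.0], [0.004, -1.0, -0.002]]
force: [-4.5, 1.0, 9.7]
width: -0.0001
```

Call:
{"fn": "move_arm", "kwargs": {
  "dp": [
    [0, 2, 0],
    [0, 3, 0],
    [0, 3, 0],
    [0, 3, 0]
  ],
  "roll": [0, 0, 0, 0]
}}

```text
t: 6.45
position: [0.4868, -0.1298, 0.0874]
orientation: [[1.0, 0.004, -0.004], [0.004, -0.002, 1.0], [0.004, -1.0, -0.002]]
force: [-4.3, 1.9, 8.9]
width: 0.0
```

```bash
python3 - <<'E'
from h import *
F=[];
im0=cv2.imread("pics/scene0.png")
for i in range(4):
    s=env.sense();F.append(s["force"]);im=env.get_image("scene" if i<3 else "wrist")[:,:,::-1]
    if i==2: im1=cv2.resize(im,(800,600),interpolation=cv2.INTER_CUBIC)
w=cv2.resize(im,(800,600))[250:450,270:520]
print(np.mean(F,0),s["position"])
c=lambda a:cv2.resize(a[190:340,300:500],(400,300),interpolation=cv2.INTER_CUBIC)
cv2.imwrite("pics/cmp.png",np.vstack([np.hstack([c(im0),c(im1)]),np.hstack([cv2.resize(cv2.imread("pics/w3.png")[250:450,270:520],(400,300)),cv2.resize(w,(400,300))])]))
E
```

```text
[-4.2884263   1.84646492  9.41535648] [ 0.48676568 -0.12981688  0.08743851]
```

View pics/cmp.png

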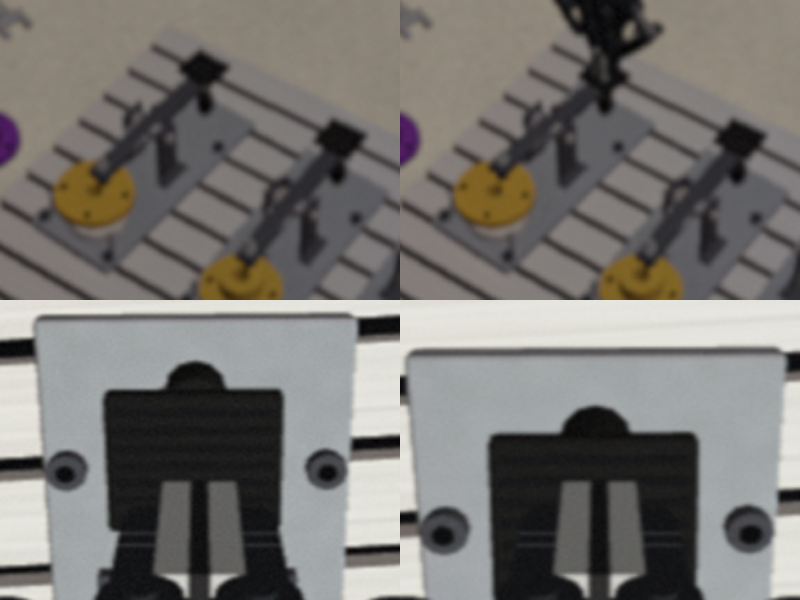

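The foot has lifted: the hub's bore now shows and nothing else has moved. The pad is down about 9.6 mm, so I'll press roughly 2 mm more.

Call:
{"fn": "move_arm", "kwargs": {
  "dp": [
    [0, 2, 0],
    [0, 3.5, 0],
    [0, 3.5, 0],
    [0, 3.5, 0],
    [0, 3.5, 0]
  ],
  "roll": [0, 0, 0, 0, 0]
}}

```text
t: 7.15
position: [0.4867, -0.1298, 0.0855]
orientation: [[1.0, 0.004, -0.004], [0.004, -0.002, 1.0], [0.004, -1.0, -0.002]]
force: [-4.6, 1.4, 10.6]
width: -0.0003
```

```bash
python3 - <<'E'
from h import *
F=[];Z=[]
for i in range(6):
    env.get_image("top" if i<5 else "wrist") if i<5 else None
    s=env.sense();F.append(s["force"]);Z.append(s["position"][2])
print(np.mean(F,0),Z)
s=env.sense();im=env.get_image("wrist")[:,:,::-1]
cv2.imwrite("pics/w5.png",im)
# pad near edge: darkest transition down the column at x = pad centre +-, below 192 rows
for n in("w3","w5"):
    g=cv2.imread(f"pics/{n}.png",0); g=cv2.resize(g,(512,384)).astype(float)
    for c in(225,272,277): 
        d=np.diff(g[150:260,c-2:c+3].mean(1)); print(n,c,150+np.argsort(d)[:3],np.sort(d)[:3].round())
E
```

```text
[-4.54049108  1.3690456  10.3340095 ] [np.float64(0.08549870916217842), np.float64(0.08551969897280463), np.float64(0.08549961580346985), np.float64(0.08549900762416218), np.float64(0.0855072886935822), np.float64(0.0855072886935822)]
w3 225 [197 165 198] [-75. -74. -54.]
w3 272 [197 165 164] [-69. -66. -49.]
w3 277 [197 165 164] [-68. -66. -48.]
w5 225 [180 216 181] [-69. -68. -58.]
w5 272 [180 215 216] [-82. -68. -58.]
w5 277 [180 215 216] [-76. -69. -59.]
```

```bash
python3 - <<'E'
from h import *
from scipy.optimize import brentq
s=env.sense();R=s["orientation"]
a=dict(position=np.array([.48724,-.12959,.12676]),orientation=np.array([[1,.005,-.004],[.004,-.001,1],[.005,-1,-.001]]))
p=atz("wrist",(198,252),.097,a);print(p, s["position"])
for row in(215,216,217):
    o,d=ray("wrist",(row,252),s)
    def f(t):  # edge point: pivot at px, top 11 above, edge 103 behind
        x=p[0]+103e-3*(1-np.cos(t))-11e-3*np.sin(t); z=.086+11e-3*np.cos(t)-.103*np.sin(t)
        q=o+d*(z-o[2])/d[2]; return q[0]-x
    print(row,[ (t,round(f(t)*1e3,2)) for t in(0,.1,.15,.2,.25)])
E
```

```text
[ 0.46830034 -0.13010349  0.097     ] [ 0.48674111 -0.12979447  0.08551006]
215 [(0, np.float64(-6.75)), (0.1, np.float64(-2.11)), (0.15, np.float64(-0.17)), (0.2, np.float64(1.51)), (0.25, np.float64(2.91))]
216 [(0, np.float64(-6.29)), (0.1, np.float64(-1.61)), (0.15, np.float64(0.34)), (0.2, np.float64(2.03)), (0.25, np.float64(3.46))]
217 [(0, np.float64(-5.84)), (0.1, np.float64(-1.12)), (0.15, np.float64(0.85)), (0.2, np.float64(2.56)), (0.25, np.float64(4.0))]
```

Three measures put the lever near 0.15 rad: pad drop of about 11.5 mm, force of about 10.3 N, and the pad's near edge in the wrist picture (about 0.147 rad). The pose is steady, so I'm handing in.

```bash
python3 -c "
from bench import env
print(env.finish_job())"
```

```text
the job is handed in; nothing more can be done
None
```

The right (-y) station holds the upside-down hub, and the arm is now holding that clamp open so you can take the hub out. In the scene picture the right hub is flat on top with its seat showing below, while the middle and left hubs show their bosses.

I pressed pad_right straight down with the gripper shut and handed in with the arm still pressing. I did not see the verdict, as the hand-in reports none.

The last checks agreed with each other:
- **Height:** the fingertips stood steady at z = 85.5 mm, about 11.5 mm below the shut pad.
- **Force:** about 10.3 N upward, as expected for a half-open lever. There was also about 4.5 N sideways in x, probably friction of the fingertips on the pad.
- **Lever angle:** the pad edge in the wrist picture gives about 0.147 rad, so the foot should be about 10 mm clear and well short of the bumper.
- **Everything else:** the scene picture taken just before the last 2 mm showed the foot lifted off the hub, with the hubs, the middle clamp and the things in view unmoved. I did not view the left clamp or the cleaner again; the arm touched only pad_right.

One check failed: close up, the network did not find pad_right, so I judged the centring from the picture and the earlier position fixes.

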